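Clamp a ceramic milling block with the slip-clutch knob

TASK

Take the tall square ceramic block from the tray and stand it upright, flat on the bed of the block holder, in the channel between the moving jaw and the anvil. Let go of it, then close the jaw by turning only the black clutch cap on top of the holder clockwise, regrasping as needed, until you feel its clutch slip; let it slip some 30 degrees, and stop within 60 degrees of its starting to slip and leave the block clamped. The ceramic is brittle, so never force the jaw past what the clutch allows, and leave the other things on the bench where they are.

Things in the scene. Friction and masses are not known exactly. Their poses are not given: they have to be found in the camera images.
- block: Tall square milling block: white ceramic, 20 (x) x 16 (y) x 36 (z) mm, standing upright on the tray, about 40 g, with a steel mandrel stub on top (flange 14 mm across, 3 mm high, then a pin 8 mm across, 10 mm high). Origin: centre of its underside. The tallest of the three white blocks. Half a turn about z makes no difference.
- tray: Fixed aluminium tray, 100 (x) x 210 (y) mm, top 6 mm above the table, 3 mm rims along its long edges; origin under its centre. The three blocks stand near its y axis at about 0 and +-65 mm, in any order.
- fixture: Block holder, fixed to the bench: base plate 220 (x) x 80 (y) x 12 mm, origin: centre of its underside, +x from the grey gear head to the anvil. Gear head: x -105 to -15 mm, y +-35 mm, top at z 60 mm; it carries the upright knob at x -60, y 0. A block at the anvil's end of the base (x 98 to 110 mm, y +-25 mm, top at z 44 mm) backs the anvil.
- bed (a point): Point on top of the holder's steel bed, 20 mm above the table, at holder x 47, y 0 mm. Two guide ribs along the holder's x (x 11 to 83 mm, 5 mm high, so 25 mm above the table, 4 mm thick) leave a channel 20 mm wide centred on y 0. The block stands in it, 20 mm side along the channel; above the ribs its 16 mm wide sides are free for the fingers.
- jaw_face (a point): Centre of the moving jaw's face, 32 mm above the table. It looks along the holder's +x to the anvil's face; both are 13 mm wide, 23 to 41 mm above the table. The gap between them is 24 to 41 mm at the start: the jaw is 0 to 4 mm from fully open, and the anvil has been set anywhere over 13 mm. Thimble clockwise moves the jaw along +x, 8 mm per radian, pushing the block along the channel onto the anvil.
- thimble: Aluminium thimble, the wide lower ring of the knob: 48 mm across, 16 mm high. Origin: on the knob's upright axis at the thimble's underside, 60 mm above the table. Its x axis bears a black line on the top rim. Geared to the jaw with no clutch in between: do not turn it directly. Clockwise from above closes. Drag 0.13 N m running free; does not run back when let go.
- cap_mid (a point): Middle of the clutch cap on the knob axis, 92 mm above the table. Black ribbed cap, 32 mm across, 77 to 107 mm above the table, free all round; white mark on top, at the start in line with the thimble's black line. It carries the thimble along until the torque is 0.25 N m (jaw load 15 N), then slips smoothly at that torque. From first load to slip takes 0.5 rad: the anvil springs back, 4 N per mm.
- short_block: Bystander on the tray: short white block 20 x 16 x 16 mm with the same mandrel; origin under its centre.
- round_block: Bystander on the tray: round white block 24 mm across, 30 mm high, same mandrel; origin under its centre.
- cast: Bystander: grey horseshoe dental cast about 70 x 60 x 30 mm, origin under its centre.
- dropper: Bystander: white dropper bottle 28 mm across, 70 mm high, origin under its centre.
- glaze_jar: Bystander: small glass jar 42 mm across, 48 mm high, origin under its centre.
- brush: Bystander: brush 170 mm long, lying flat.
- mandrel_cup: Bystander: white ceramic cup 56 mm across, 45 mm high, origin under its centre.
- jaw: The steel moving jaw, 60 mm long; its origin is the centre of its face, as point jaw_face.

How it is judged:
By the outcome, as a careful person would: the job done as asked, in the order asked, and still so for the second after the job is handed in, with the robot touching nothing.
It also fails if it takes over 64 s, if anything falls off the work surface, if the arm or the gripper's body presses on something with over 40 N, if the wrist force passes 120 N, or if a joint passes its speed limit or range.

ROBOT

A 6-joint arm with a two-finger parallel gripper is mounted at the origin on the work surface. World frame = base frame: x ahead of the robot, y to its left, z up, the work surface at z = 0. Lengths are in m, angles in degrees, forces in N, time in s.
With the tool pointing down it reaches from about 0.325 to 0.85 m from the base axis. Payload 15.5 kg.
Tool frame: the origin (TCP) lies at the very end of the fingers, on their centre line; the grasp point (between the pads) lies arm.grip_depth behind it (arm.grip_depth is the distance from the TCP to the grasp point, in m); z points along the fingers, y is the line along which they close (so a half turn about z gives the same grasp; the last joint's range is limited). The gripper opens to 91 mm and grips with 3 to 60 N. Pads are 32 mm wide; open, the fingers measure 118 mm over their backs; the gripper's body (76 mm by 178 mm) begins 60 mm behind the grasp point.
Start: joints at [61.45, 28.281, 77.091, -0, 74.628, -5.472], TCP at [0.245, 0.575, 0.176] pointing down, gripper open.
Joint ranges: [-166.48, 166.48], [-47.26, 123.95], [12.59, 153.08], [-70.14, 250.14], [6.76, 159.57], [-176.63, 176.63]. Speed limits (degrees/s): [108.29, 108.29, 147.25, 172.46, 172.46, 172.46].

INTERFACE

Orientations are given as a 3x3 rotation matrix whose columns are the frame's x, y, z axes.
In Python, from rig import arm gives the robot as it stands. Calls block until the motion is done:
- arm.move_to(position, orientation): joint-space move of the TCP to a pose.
- arm.move_l(position, orientation=None, feed=0.15): straight line of the TCP; orientation=None keeps the orientation; feed is the mean speed in m/s.
- arm.move_joints(angles): joint-space move.
- arm.grip(opening): finger opening in m; the grip force is fixed at half the most; returns when the fingers have stopped.
- arm.sleep(seconds).
- arm.solve_ik(position, orientation): joint angles nearest the present ones, or None.
- arm.snapshot(name): name is "side" or "top" or "wrist"; returns the picture (420x560x3 uint8, red, green, blue); there is no depth.
- arm.get_calibration(name): a dict with "intrinsics" (3x3 intrinsics, pixels), "k1" (the pictures are not rectified: a ray, as slopes to the right and down, at radius r is drawn at 1 + k1 r^2 times it, then the intrinsics apply), "cam_to_world" (4x4, takes a point from camera to world coordinates). Camera axes: x right, y down, z forward; pixel columns grow to the right and rows downward; lengths in m; the calibration is good to about 2 mm. A picture is of the moment at which its call begins: read the wrist's pose just before it. get_calibration takes no time and is no camera call; for the wrist camera it gives the pose at the moment of the call.
A pose or a line that the arm cannot do raises arm.Unreachable and nothing moves.
- arm.sign_off(): hands the job in; it is judged then, once.
Readings, each from a call of its own:
- arm.current_t(): time.
- arm.current_joint_positions(): joint angles.
- arm.current_dq(): joint speeds.
- arm.current_tau(): joint torques, N m.
- arm.current_ee_pos(): TCP position.
- arm.current_tool_rot(): TCP orientation.
- arm.current_force(): force on the tool from outside, world axes, zero at the start.
- arm.current_torque(): the same for the moment, N m.
- arm.current_width(): finger opening in m.
- arm.current_grasp_force(): force on a finger pad.
Only numpy, scipy, OpenCV 4.12 (cv2) and the standard library are available. Lean on these libraries where they do the work, as an engineer would, in place of code of your own. Each camera call takes 0.05 s, during which the arm holds its last target. There are 200 camera calls.

## Working session

There is one attempt and no reset: what is moved stays moved. The work goes in short steps, each a Python script; the robot and the scene stay as the last script left them, time stands still between calls to the robot, and variables do not carry over. Pictures are saved under pics/ and viewed, at most 10 in all, crops included, and the job is handed in when it is done.

```bash
ls; mkdir -p pics; cat > h.py <<'E'
import numpy as np, cv2
from rig import arm
def snap(n,f):
    c=arm.get_calibration(n); im=arm.snapshot(n); cv2.imwrite(f'pics/{f}.png',im[:,:,::-1]); return im,c
def ray(c,u,v):
    K=np.array(c['intrinsics']);d=np.array([(u-K[0,2])/K[0,0],(v-K[1,2])/K[1,1]])
    p=d.copy()
    for _ in range(20): p=d/(1+c['k1']*(p@p))
    T=np.array(c['cam_to_world']); return T[:3,3],T[:3,:3]@np.r_[p,1]
def onz(c,u,v,z):
    o,d=ray(c,u,v); return o+d*(z-o[2])/d[2]
def proj(c,P):
    T=np.array(c['cam_to_world']);q=T[:3,:3].T@(np.array(P)-T[:3,3]);p=q[:2]/q[2]
    p=p*(1+c['k1']*(p@p));K=np.array(c['intrinsics']);return K[0,0]*p[0]+K[0,2],K[1,1]*p[1]+K[1,2]
def down(a):  # tool y axis (closing) at angle a deg, z down
    a=np.radians(a);y=np.array([np.cos(a),np.sin(a),0]);z=np.array([0,0,-1.]);return np.c_[np.cross(y,z),y,z]
E
python3 - <<'E'
from h import *
import json
o=[]
for n in('top','side','wrist'):
    im,c=snap(n,n+'0'); np.set_printoptions(precision=3,suppress=True); print(n,c['intrinsics'],c['k1'],np.array(c['cam_to_world']))
    json.dump({k:np.array(v).tolist() for k,v in c.items()},open(n+'.json','w')); o.append(im)
print(arm.grip_depth,arm.current_tool_rot(),arm.current_t())
cv2.imwrite('pics/top0b.png',cv2.resize(o[0][:,:,::-1],(800,600),interpolation=cv2.INTER_CUBIC))
E
```

```text
pics
top [[503.155   0.    276.749]
 [  0.    503.155 211.47 ]
 [  0.      0.      1.   ]] 0.045837042297477384 [[-0.005 -0.996  0.086  0.45 ]
 [-1.     0.007  0.015 -0.017]
 [-0.016 -0.086 -0.996  1.368]
 [ 0.     0.     0.     1.   ]]
side [[424.037   0.    279.231]
 [  0.    424.037 199.701]
 [  0.      0.      1.   ]] 0.023647016605401732 [[ 0.687 -0.342  0.642  0.008]
 [-0.727 -0.34   0.597 -0.521]
 [ 0.014 -0.876 -0.482  0.532]
 [ 0.     0.     0.     1.   ]]
wrist [[330.37    0.    282.094]
 [  0.    330.37  213.934]
 [  0.      0.      1.   ]] -0.033349191421261026 [[ 0.393  0.89   0.23   0.18 ]
 [ 0.919 -0.381 -0.098  0.603]
 [ 0.     0.251 -0.968  0.384]
 [ 0.     0.     0.     1.   ]]
0.0188 [[-0.92   0.392 -0.   ]
 [ 0.392  0.92  -0.001]
 [ 0.    -0.001 -1.   ]] 0.15
```

View pics/top0b.png

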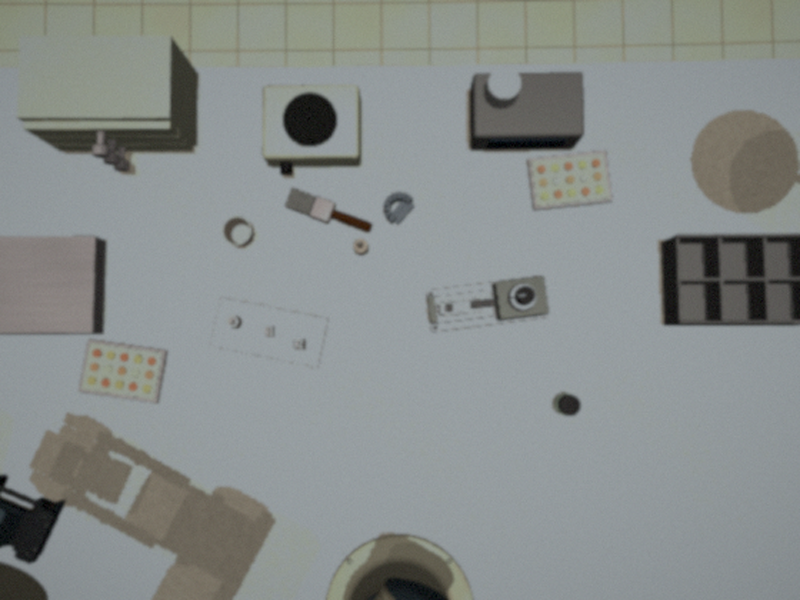

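View pics/side0.png

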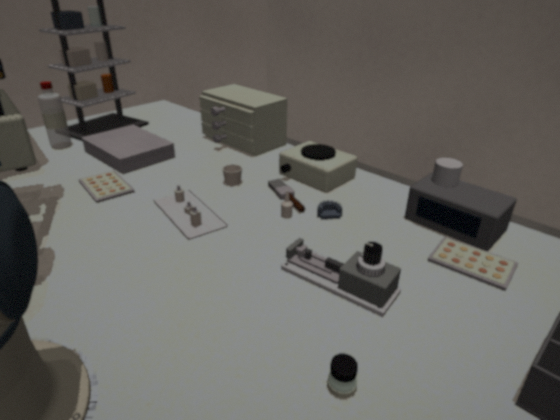

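The top view shows the tray at about (270,332), with blocks at (235,322), (270,331) and (300,344). The holder runs from its anvil end at (432,310) to the gear head, with the knob at (524,296). All of these are in 800x600 pixels. Next I'll look closer with the wrist camera.

```bash
python3 - <<'E'
from h import *
c=arm.get_calibration('top'); s=560/800
for n,u,v,z in [('b1',235,322,.045),('b2',270,331,.045),('b3',300,344,.045),('trayc',270,332,.006),('cap',524,294,.107),('anv',432,310,.044),('cup',239,231,.045),('drop',361,246,.07),('jar',568,404,.048),('cast',399,207,.03)]:
    print(n,onz(c,u*s,v*s,z).round(3))
def look(p,a,z,f):
    # camera sits 0.07 along tool x; view centre hits about TCP xy at depth
    R=down(a); arm.move_to(np.r_[p[:2],z],R); im,c=snap('wrist',f)
    import pickle; pickle.dump(c,open(f+'.pkl','wb')); return im
t=onz(c,270*s,332*s,.03); look(t,90+(-12),.17,'tray')
k=(onz(c,524*s,294*s,.1)+onz(c,432*s,310*s,.04))/2
look(k,97,.22,'fix')
print(arm.current_t(),arm.current_joint_positions())
for f in('tray','fix'):
    cv2.imwrite(f'pics/{f}b.png',cv2.resize(cv2.imread(f'pics/{f}.png'),(800,600),interpolation=cv2.INTER_CUBIC))
E
```

```text
b1 [0.529 0.299 0.045]
b2 [0.512 0.234 0.045]
b3 [0.487 0.179 0.045]
trayc [0.512 0.242 0.006]
cap [ 0.571 -0.224  0.107]
anv [ 0.549 -0.065  0.044]
cup [0.699 0.294 0.045]
drop [0.665 0.065 0.07 ]
jar [ 0.376 -0.308  0.048]
cast [ 0.745 -0.005  0.03 ]
3.275 [-2.03068753e+01  2.22275435e+01  8.02633493e+01  1.10204418e-02
  7.75305769e+01 -1.17367661e+02]
```

View pics/trayb.png

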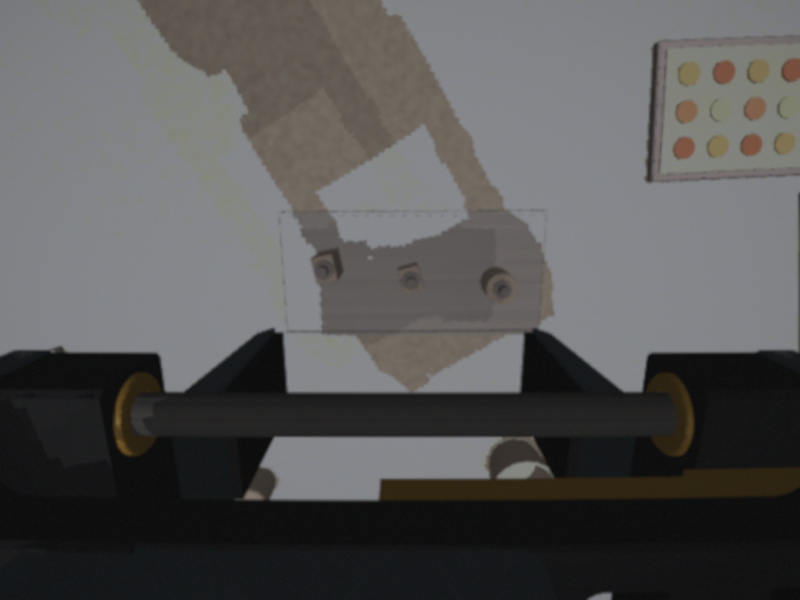

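View pics/fixb.png

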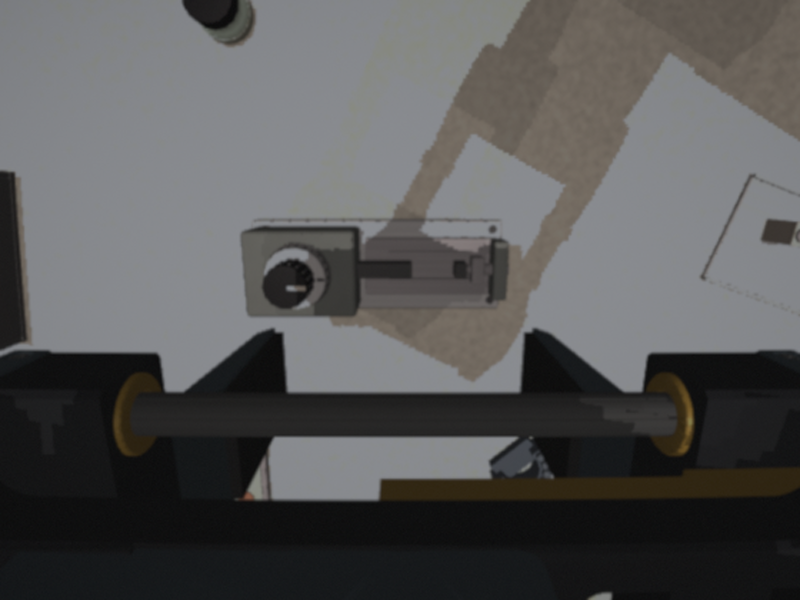

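The tray view has blocks at (325,268), (410,280) and (500,288). The right-hand one is round. The holder view has the cap top at (289,284), the jaw bar ending at (410,269) and the anvil at (460-490,268). I'll enlarge both.

```bash
python3 - <<'E'
import cv2,numpy as np
a=cv2.imread('pics/tray.png')[158:228,190:390];b=cv2.imread('pics/fix.png')[148:228,165:365]
f=lambda i,k:cv2.resize(cv2.convertScaleAbs(i,alpha=1.7),None,fx=4,fy=4,interpolation=cv2.INTER_CUBIC)
cv2.imwrite('pics/crop1.png',np.vstack([f(a,4),f(b,4)]))
E
```

```text
(no output)
```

View pics/crop1.png

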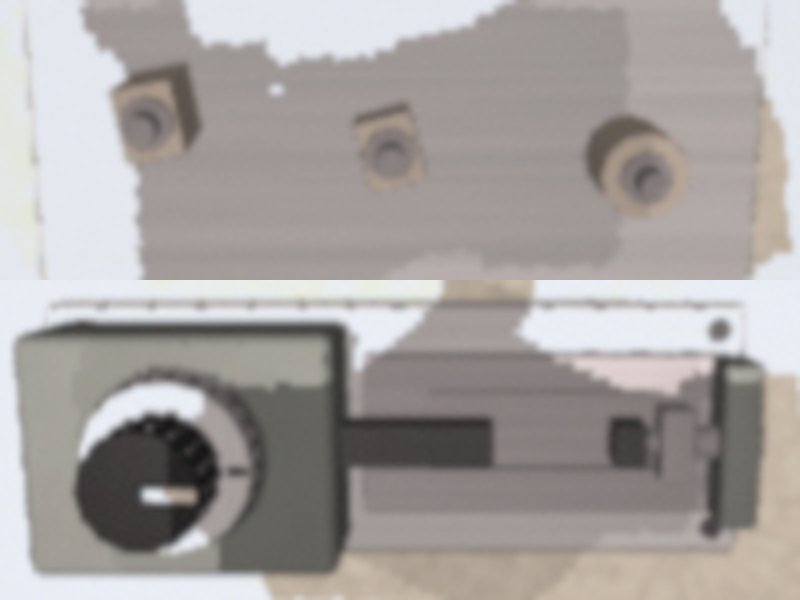

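The enlarged crop settles it: the left block is the tall one, with its pin top at crop (146,123). In the holder crop the jaw end is at (492,442) and the anvil face at (610,443), so the gap is about 34 mm. The cap centre is near (143,487). To cancel camera bias I'll take two closer holder views a half turn apart.

```bash
python3 - <<'E'
from h import *
import pickle
N=lambda u,v,r0,c0:((u+.5)/4-.5+c0,(v+.5)/4-.5+r0)
c=pickle.load(open('tray.pkl','rb'))
g=lambda u,v,z:onz(c,*N(u,v,158,190),z)
print('pin',g(146,123,.055),'corners',[g(u,v,.042).round(4) for u,v in((113,88),(172,78),(185,148),(128,160))])
c=pickle.load(open('fix.pkl','rb'))
g=lambda u,v,z:onz(c,*N(u,v-280,148,165),z).round(4)
cap=g(143,487,.107);jaw=g(492,442,.041);anv=g(610,443,.041)
print('cap',cap,'thim',g(175,458,.076),'jaw',jaw,'anv',anv,'base',g(50,303,.012),g(742,303,.012),g(738,548,.012))
m=(cap+anv)/2; 
for a,f in((277,'f2'),(97,'f1')):
    R=down(a); p=np.r_[m[:2],.15]+np.array([*(-R[:2,0]*.045),0]); arm.move_to(p,R); im,cc=snap('wrist',f); pickle.dump(cc,open(f+'.pkl','wb'))
    print(f,[np.round(proj(cc,q),1) for q in(cap,jaw,anv)],arm.current_joint_positions()[5])
print(arm.current_t())
E
```

```text
pin [0.48634257 0.18763925 0.055     ] corners [array([0.4775, 0.179 , 0.042 ]), array([0.4782, 0.1944, 0.042 ]), array([0.4966, 0.1933, 0.042 ]), array([0.4966, 0.178 , 0.042 ])]
cap [ 0.5684 -0.2236  0.107 ] thim [ 0.5668 -0.2224  0.076 ] jaw [ 0.5581 -0.1361  0.041 ] anv [ 0.5542 -0.1013  0.041 ] base [ 0.5361 -0.2775  0.012 ] [ 0.5101 -0.0631  0.012 ] [ 0.5882 -0.0509  0.012 ]
f2 [array([364.9, 164.3]), array([255.7, 156.7]), array([218.9, 156.4])] 58.67013241100662
f1 [array([199.3, 162.3]), array([308.6, 155.6]), array([345.4, 156. ])] -116.96173596343402
8.775
```

```bash
python3 - <<'E'
import cv2,numpy as np
a=cv2.imread('pics/f1.png')[121:196,170:370];b=cv2.imread('pics/f2.png')[121:196,195:395]
f=lambda i:cv2.resize(cv2.convertScaleAbs(i,alpha=1.8),None,fx=4,fy=4,interpolation=cv2.INTER_CUBIC)
cv2.imwrite('pics/crop2.png',np.vstack([f(a),f(b)]))
E
```

```text
(no output)
```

View pics/crop2.png

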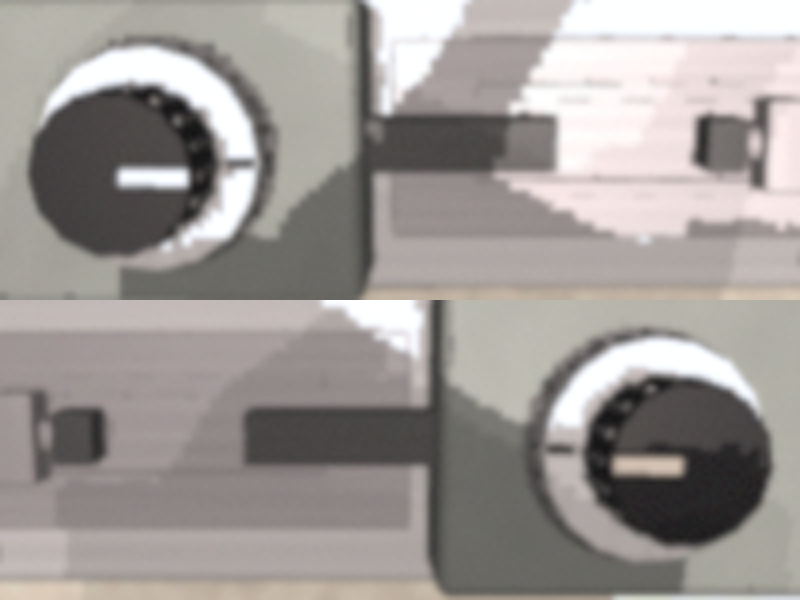

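Upper crop (f1): the cap centre is at (112,172), the jaw's top end at (556,143), and the anvil's top edge at (712,142). Lower crop (f2): the cap is at (686,462), the jaw at (246,436), and the anvil at (88,435). The cap mark lines up with the thimble line in both.

```bash
python3 - <<'E'
from h import *
import pickle
r=[]
for f,r0,c0,dv,pts in(('f1',121,170,0,((112,172),(556,143.5),(712,142.5))),('f2',121,195,300,((686.5,462.5),(246,436.5),(88,435.5)))):
    c=pickle.load(open(f+'.pkl','rb'))
    r.append([onz(c,(u+.5)/4-.5+c0,(v-dv+.5)/4-.5+r0,z)[:2] for (u,v),z in zip(pts,(.107,.041,.041))])
r=np.array(r)*1e3; np.set_printoptions(precision=1,suppress=True); print(r); m=r.mean(0); print(m)
d=m[2]-m[0]; print('ang',np.degrees(np.arctan2(d[1],d[0])),np.linalg.norm(m-m[0],axis=1))
R=down(97); print('bias in tool frame f1-f2 half (x,y):',(R[:2,:2].T@((r[0]-r[1])/2).T).T)
E
```

```text
[[[ 569.5 -224.8]
  [ 558.9 -136. ]
  [ 554.1  -99.1]]

 [[ 570.8 -224.2]
  [ 560.  -136.4]
  [ 555.7  -99. ]]]
[[ 570.2 -224.5]
 [ 559.4 -136.2]
 [ 554.9  -99. ]]
ang 96.93250404839463 [  0.   89.  126.4]
bias in tool frame f1-f2 half (x,y): [[ 0.7 -0.2]
 [ 0.5  0.2]
 [ 0.8  0. ]]
```

```bash
cat >> h.py <<'E'
KN=np.array([.5702,-.2245]); FA=np.radians(96.93); FD=np.array([np.cos(FA),np.sin(FA)])
E
python3 - <<'E'
from h import *
np.set_printoptions(precision=3,suppress=True)
R=down(88); b=np.array([.4875,.1868])
arm.grip(.042)
arm.move_to(np.r_[b,.09],R); arm.move_l(np.r_[b,.016],feed=.1)
print(arm.current_force(),arm.current_ee_pos(),arm.current_joint_positions()[5])
arm.grip(0); print('w',arm.current_width(),arm.current_grasp_force(),arm.current_force())
arm.move_l(np.r_[b,.12],feed=.15); print('w',arm.current_width())
t=KN+FD*.1077; R=down(6.93)
arm.move_to(np.r_[t,.12],R); arm.move_l(np.r_[t,.052],feed=.15)
im,c=snap('wrist','held'); 
im2,c2=snap('side','side_held')
f=lambda i:cv2.convertScaleAbs(i[:,:,::-1],alpha=1.7)
u,v=proj(c2,[*t,.04]);u,v=int(u),int(v)
cv2.imwrite('pics/crop3.png',np.hstack([cv2.resize(f(im)[100:300,180:380],(400,400),interpolation=2),cv2.resize(f(im2)[v-50:v+50,u-50:u+50],(400,400),interpolation=2)]))
print(arm.current_joint_positions(),arm.current_force(),arm.current_t())
E
```

```text
[-0.024  0.06   0.486] [0.488 0.187 0.016] -73.59256337963545
w 0.0004420451499281995 7.261077202856541 [-0.25  -1.1   15.358]
w 0.00034489802723174394
[-17.895  32.313  92.658   0.001  54.932 -24.86 ] [-0.134  0.837 -0.109] 15.4
```

View pics/crop3.png

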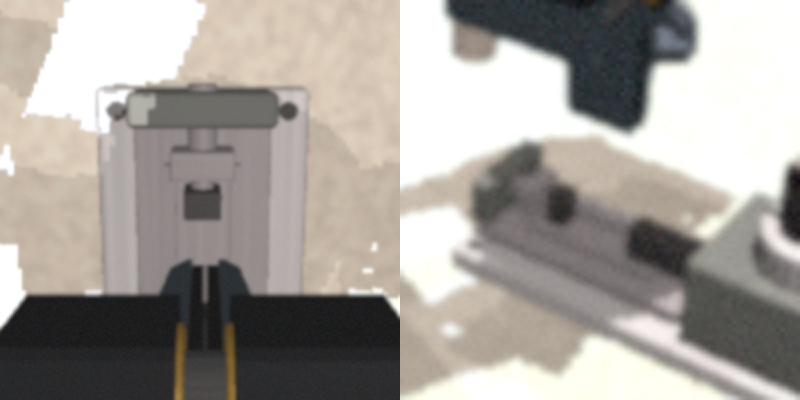

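The gripper closed on nothing, so the pick missed. I'll look at the tray.

```bash
python3 - <<'E'
from h import *
import pickle
np.set_printoptions(precision=4,suppress=True)
t=KN+FD*.1077; arm.move_l(np.r_[t,.12],feed=.3)
arm.move_to([.53,.21,.16],down(78)); im,c=snap('wrist','tray2'); pickle.dump(c,open('tray2.pkl','wb')); arm.grip(.042)
u,v=np.array(proj(c,[.4875,.1868,.03])).astype(int); print(u,v)
im2=arm.snapshot('side');c2=arm.get_calibration('side');U,V=np.array(proj(c2,[.51,.22,.03])).astype(int)
f=lambda i:cv2.convertScaleAbs(i[:,:,::-1],alpha=1.7)
r0,c0=v-45,u-40; print(r0,c0,U,V)
cv2.imwrite('pics/crop4.png',np.hstack([cv2.resize(f(im)[r0:r0+120,c0:c0+100],None,fx=5,fy=5,interpolation=2),cv2.resize(f(im2)[V-60:V+60,U-30:U+30],None,fx=5,fy=5,interpolation=2)]))
print(arm.current_t(),c2 and proj(c2,[.4875,.1868,.055]))
E
```

```text
250 162
117 210 194 206
17.9 (np.float64(194.34155722733894), np.float64(205.53249110327133))
```

View pics/crop4.png

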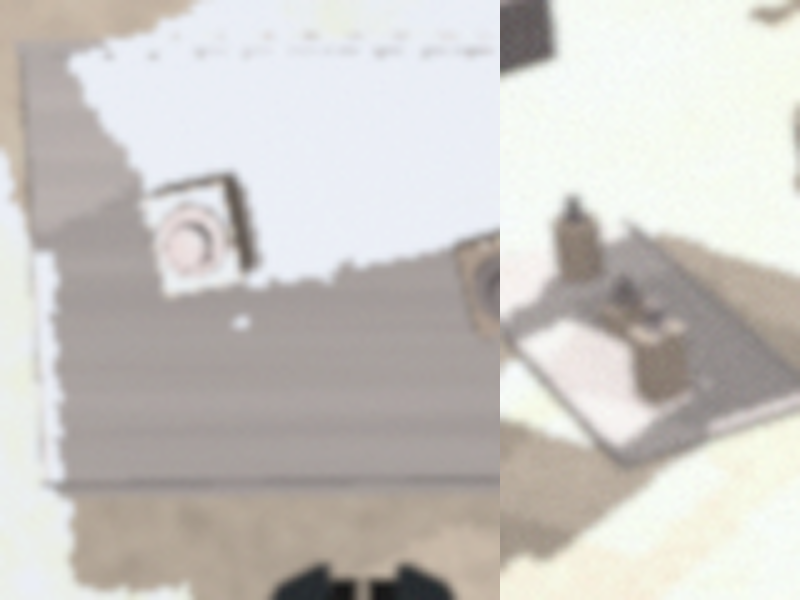

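The block still stands upright on the tray. Its pin top is at crop (190,242), and its top corners are about (147,197), (225,178), (241,272) and (166,295).

```bash
python3 - <<'E'
from h import *
import pickle
np.set_printoptions(precision=4,suppress=True)
c=pickle.load(open('tray2.pkl','rb')); g=lambda u,v,z:onz(c,(u+.5)/5-.5+210,(v+.5)/5-.5+117,z)
print(g(190,242,.055),'flange',g(187,240,.045),[g(u,v,.042)[:2] for u,v in((147,197),(225,178),(241,272),(166,295))])
print('tray edges z9',g(20,45,.009),g(50,485,.009))
c2=arm.get_calibration('side');U,V=194,206
for p,z in(((660,318),.055),((660,330),.042)): print('side',onz(c2,(p[0]-500+.5)/5-.5+U-30,(p[1]+.5)/5-.5+V-60,z))
c=pickle.load(open('tray.pkl','rb'));print(np.array(c['cam_to_world']))
E
```

```text
[0.4873 0.1862 0.055 ] flange [0.4876 0.1845 0.045 ] [array([0.478 , 0.1785]), array([0.4777, 0.1942]), array([0.4962, 0.1931]), array([0.4975, 0.1775])]
tray edges z9 [0.4431 0.1552 0.009 ] [0.5372 0.1369 0.009 ]
side [0.4795 0.1714 0.055 ]
side [0.4858 0.1815 0.042 ]
[[ 0.2085  0.9467  0.2455  0.4415]
 [ 0.978  -0.2022 -0.051   0.2536]
 [ 0.0013  0.2508 -0.968   0.3788]
 [ 0.      0.      0.      1.    ]]
```

```bash
python3 - <<'E'
from h import *
np.set_printoptions(precision=3,suppress=True)
R=down(88); b=np.array([.4875,.186]); c2=arm.get_calibration('side'); U,V=np.array(proj(c2,[*b,.04])).astype(int)
f=lambda i:cv2.convertScaleAbs(i[:,:,::-1],alpha=1.7)
ims=[]
def sh(n):
    c=arm.get_calibration(n); i=f(arm.snapshot(n)); u,v=np.array(proj(c,[*b,.04])).astype(int)
    v=min(max(v,40),380); h=40 if n=='side' else 80
    ims.append(cv2.resize(i[max(v-h,0):v+h,u-h:u+h],(260,260),interpolation=2))
print('w',arm.current_width())
arm.move_to(np.r_[b,.075],R); sh('side');sh('wrist')
arm.move_l(np.r_[b,.017],feed=.1); sh('side');sh('wrist')
print(arm.current_ee_pos(),arm.current_width(),arm.current_force())
for w in(.03,.024,.02,.016,.013):
    arm.grip(w); print(w,arm.current_width(),arm.current_grasp_force(),arm.current_force())
sh('side');sh('wrist')
cv2.imwrite('pics/crop5.png',np.vstack([np.hstack(ims[0::2]),np.hstack(ims[1::2])]))
print(arm.current_t())
E
```

```text
w 0.04196198308144742
[0.488 0.186 0.018] 0.041897511722737805 [-0.369  0.089  0.628]
0.03 0.029902629390436298 0.0 [0.638 0.341 0.315]
0.024 0.023430826630903585 0.0 [-0.516 -0.661 -1.213]
0.02 0.019789269182641008 0.0 [ 0.921  0.18  -0.092]
0.016 0.01639252922094893 0.0 [ 0.122 -0.238 -0.248]
0.013 0.01345404209673859 0.0 [ 0.405 -0.032 -0.306]
21.0
```

View pics/crop5.png

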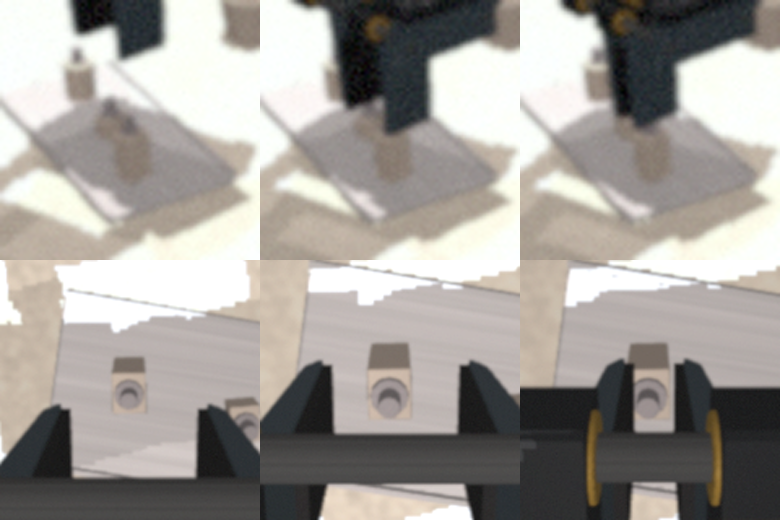

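The close-ups are decisive. The block stands exactly between the fingers, but both cameras put the real fingertips about 42 mm higher than the reported TCP. Finger spacing in the wrist view gives a depth of 0.173 m against the 0.215 m expected. The real tip therefore sits short of the stated TCP, so I'll open and descend carefully. A light touch on the tray will measure the true offset.

```bash
python3 - <<'E'
from h import *
np.set_printoptions(precision=3,suppress=True)
b=np.array([.4875,.186]); arm.grip(.042)
F0=np.array(arm.current_force()); z=.017
def fz(): return np.array(arm.current_force())-F0
for z in list(np.arange(.008,-.021,-.007))+list(np.arange(-.0215,-.052,-.0012)):
    arm.move_l(np.r_[b,z],feed=.06); q=fz()
    if np.linalg.norm(q)>4 : break
print('stop',z,arm.current_ee_pos(),q,arm.current_t())
E
```

```text
stop -0.032299999999999995 [ 0.488  0.186 -0.032] [-1.099  0.811  7.53 ] 25.4917
```

Contact came at a reported z of -0.032 over the 6 mm tray, so the true tip is about 38 mm above the reported TCP, matching the images. I'll grasp with that offset.

```bash
echo "OFF=.038  # true tip z = reported + OFF" >> h.py; python3 - <<'E'
from h import *
np.set_printoptions(precision=3,suppress=True)
b=np.array([.4875,.186]); arm.move_l(np.r_[b,.016-OFF],feed=.05)
arm.grip(0); w=arm.current_width(); print('w',w,arm.current_grasp_force(),arm.current_force())
if w>.013:
    arm.move_l(np.r_[b,.085-OFF],feed=.12); print('w',arm.current_width(),arm.current_force())
    t=KN+FD*.1077; arm.move_to(np.r_[t,.075-OFF],down(6.93)); arm.move_l(np.r_[t,.045-OFF],feed=.1)
    print('w',arm.current_width(),arm.current_ee_pos(),arm.current_force())
    im,c=snap('wrist','h2'); im2,c2=snap('side','s2')
    f=lambda i:cv2.convertScaleAbs(i[:,:,::-1],alpha=1.7)
    u,v=np.array(proj(c,[*t,.03])).astype(int);U,V=np.array(proj(c2,[*t,.04])).astype(int); print(u,v)
    cv2.imwrite('pics/crop6.png',np.hstack([cv2.resize(f(im)[v-75:v+45,u-50:u+50],(400,480),interpolation=2),cv2.resize(f(im2)[V-60:V+60,U-50:U+50],(400,480),interpolation=2)]))
print(arm.current_t())
E
```

```text
w 0.015813142841161927 29.99990075826645 [ 0.195  0.483 -0.27 ]
w 0.015607273067206356 [-0.131  0.183 -0.776]
w 0.01606096130898897 [ 0.557 -0.117  0.007] [-0.73   0.024 -0.815]
281 253
28.8333
```

View pics/crop6.png

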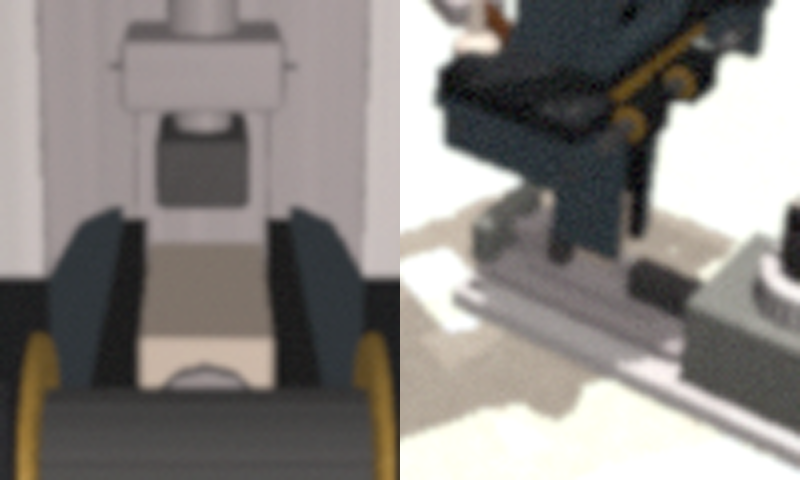

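The block is held, and in the wrist view (left) it is centred on the channel: block centre at column 207 against the anvil's 203, about 0.5 mm. Now I'll lower it until it touches, and let go.

```bash
python3 - <<'E'
from h import *
np.set_printoptions(precision=3,suppress=True)
t=KN+FD*.1077; F0=np.array(arm.current_force())
for z in [.0365,.034,.0325]+list(np.arange(.0316,.0265,-.0006)):
    arm.move_l(np.r_[t,z-OFF],feed=.05); q=np.array(arm.current_force())-F0
    if np.linalg.norm(q)>4: break
print('contact tip z',z,q,arm.current_t())
if z<.0325:
    arm.grip(.03); print(arm.current_width(),np.array(arm.current_force())-F0)
    arm.move_l(np.r_[t,.115-OFF],feed=.2)
    im,c=snap('wrist','h3'); im2,c2=snap('side','s3')
    f=lambda i:cv2.convertScaleAbs(i[:,:,::-1],alpha=1.7)
    u,v=np.array(proj(c,[*t,.05])).astype(int);U,V=np.array(proj(c2,[*t,.04])).astype(int); print(u,v)
    cv2.imwrite('pics/crop7.png',np.hstack([cv2.resize(f(im)[v-65:v+55,u-50:u+50],(400,480),interpolation=2),cv2.resize(f(im2)[V-60:V+60,U-50:U+50],(400,480),interpolation=2)]))
print(arm.current_t())
E
```

```text
contact tip z 0.029200000000000004 [-2.946  1.134 14.572] 30.9
0.0298759512711185 [ 0.527 -0.235  0.695]
281 227
32.0083
```

View pics/crop7.png

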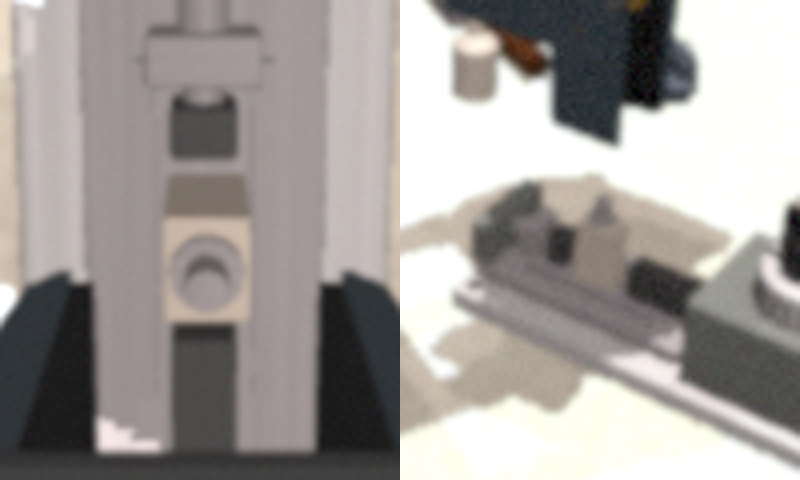

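The block stands flat on the bed, with contact at the predicted height, and is free between jaw and anvil in the channel. In the left view its top is at (205,268), the jaw is below it and the anvil above. Next is the cap.

```bash
python3 - <<'E'
from h import *
np.set_printoptions(precision=3,suppress=True)
t=KN+FD*.1077
arm.move_l(np.r_[t,.14-OFF],feed=.25); arm.grip(.05)
arm.move_to(np.r_[KN,.14-OFF],down(-21.5+166)); print(arm.current_joint_positions(),arm.current_width())
arm.move_l(np.r_[KN,.086-OFF],feed=.12); print(arm.current_force(),arm.current_torque())
arm.grip(0); print('w',arm.current_width(),arm.current_grasp_force(),arm.current_force(),arm.current_torque(),arm.current_t())
if arm.current_width()>.028:
    q=np.array(arm.current_joint_positions())
    for d in(5,20,35,50,65,80,95,105):
        p=q.copy();p[5]+=d; arm.move_joints(p); print(d,arm.current_torque()[2],arm.current_force(),round(arm.current_t(),2))
E
```

```text
[ -27.065   31.673   83.76     0.003   64.568 -171.534] 0.050207691660798616
[-0.59   0.682 -0.045] [ 0.057  0.077 -0.029]
w 0.03122646868556359 30.0009423494339 [ 2.335 -2.204  5.728] [-0.271 -0.39   0.066] 36.0667
5 -0.17587060022351614 [ 2.33  -1.249 -0.019] 36.32
20 -0.12938188688109153 [ 3.935 -3.898 -0.495] 36.68
35 -0.08905482987813991 [ 4.997 -6.534 -2.756] 37.05
50 -0.10664748132266257 [ 4.213 -9.321 -3.682] 37.42
65 -0.03147760466276586 [  3.669 -12.29   -4.143] 37.78
80 -0.12123509841357374 [  2.07  -15.478  -3.773] 38.15
95 -0.07553203184464119 [  0.822 -17.283  -4.209] 38.52
105 -0.1478009712029068 [  0.772 -18.534  -2.988] 38.81
```

Lateral force built up to 18 N because the grip is slightly off-centre. I'll regrasp to relieve it, and check the jaw travel numerically in the side camera.

```bash
python3 - <<'E'
from h import *
np.set_printoptions(precision=3,suppress=True,linewidth=160)
c=arm.get_calibration('side')
def prof(im):
    g=cv2.cvtColor(im,cv2.COLOR_BGR2GRAY); o=[]
    for x in range(20,72,2):
        P=np.r_[KN+FD*(.06+x*1e-3),.041]; u,v=proj(c,P); o.append(int(cv2.getRectSubPix(g,(1,1),(float(u),float(v)))[0,0]))
    return o
print(prof(cv2.imread('pics/s3.png'))); print(prof(snap('side','s4')[0][:,:,::-1].copy()))
print(arm.current_torque(),arm.current_ee_pos())
arm.grip(.045); arm.sleep(.15); print('free',arm.current_force(),arm.current_torque(),arm.current_ee_pos())
arm.grip(0); print('w',arm.current_width(),arm.current_force(),arm.current_torque(),arm.current_t(),arm.current_joint_positions()[5])
E
```

```text
[49, 49, 47, 55, 67, 80, 87, 87, 84, 79, 76, 75, 77, 77, 76, 76, 77, 76, 75, 78, 75, 70, 61, 55, 55, 57]
[82, 83, 84, 87, 89, 90, 90, 86, 83, 81, 76, 76, 76, 78, 80, 82, 82, 81, 81, 80, 81, 81, 80, 81, 80, 81]
[-3.616  0.097 -0.099] [ 0.571 -0.228  0.049]
free [ 0.412  0.162 -0.254] [-0.027 -0.014  0.001] [ 0.571 -0.225  0.049]
w 0.03147715479274773 [-8.27  -8.017  4.649] [-1.268  1.497  0.02 ] 39.8083 -66.57524320726249
```

The forces from both grips and from the turn all fit one model: the knob axis is about (-0.9, -2.3) mm from my estimate, with arm stiffness around 5 N/mm. I'll recentre and regrip, then check the jaw position in the wrist camera numerically.

```bash
cat >> h.py <<'E'
KC=np.array([.5693,-.2268])
def wprof():
    im,c=snap('wrist','p%d'%int(arm.current_t()*100)); o=[]
    g=cv2.cvtColor(im,cv2.COLOR_RGB2GRAY)
    for x in range(10,76,2):
        u,v=proj(c,np.r_[KN+FD*(.06+x*1e-3),.041]); o.append(int(g[int(round(v)),int(round(u))]) if 0<=u<559 and 0<=v<419 else -1)
    return o
E
python3 - <<'E'
from h import *
np.set_printoptions(precision=3,suppress=True,linewidth=160)
z=arm.current_ee_pos()[2]
arm.grip(.045); R=arm.current_tool_rot(); arm.move_l(np.r_[KC,.086-OFF],R); 
print('free',arm.current_force(),arm.current_torque(),arm.current_ee_pos())
print(wprof())
arm.grip(0); print('w',arm.current_width(),arm.current_force(),arm.current_torque(),arm.current_t())
q=np.array(arm.current_joint_positions())
for d in(4,8):
    p=q.copy();p[5]+=d; arm.move_joints(p); print(d,arm.current_torque(),arm.current_force(),round(arm.current_t(),2),arm.current_tau()[5])
print(wprof())
E
```

```text
free [-0.052 -0.423 -0.669] [-0.061 -0.01  -0.051] [ 0.569 -0.227  0.048]
[53, 54, 54, 54, 53, 79, 80, 81, 80, 80, 80, 80, 79, 79, 77, 52, 52, 56, 66, 115, 127, 79, 104, 92, 87, 83, 99, 100, 122, 119, 77, 75, 78]
w 0.031244251850131324 [4.254 4.348 0.198] [ 0.641 -0.615 -0.001] 40.9083
4 [ 0.335 -0.285 -0.154] [ 1.4    2.556 -0.707] 41.16 0.8283857814967632
8 [ 0.437 -0.42  -0.094] [ 3.147  3.177 -0.617] 41.41 0.783082377165556
[54, 53, 53, 54, 58, 80, 81, 80, 80, 80, 80, 80, 79, 79, 78, 52, 52, 51, 65, 74, 127, 98, 103, 103, 57, 53, 73, 98, 102, 123, 87, 75, 75]
```

```bash
cat >> h.py <<'E'
def rd(n=8):
    a=[]
    for _ in range(n): a.append([arm.current_torque()[2],arm.current_tau()[5],*arm.current_force()]); arm.sleep(.02)
    return np.mean(a,0)
E
python3 - <<'E'
from h import *
np.set_printoptions(precision=3,suppress=True,linewidth=160)
q=np.array(arm.current_joint_positions())
print(113,rd())
for d in range(5,46,5):
    p=q.copy();p[5]+=d; arm.move_joints(p); r=rd(); print(113+d,r,round(arm.current_t(),2))
    if abs(r[0])>.27: break
E
```

```text
113 [-0.084 -0.028  2.744  3.247 -0.033]
118 [-0.086  0.313  2.712  3.3   -0.186] 41.98
123 [-0.078  0.257  3.144  3.854 -0.468] 42.36
128 [-0.078  0.196  3.381  4.045 -0.54 ] 42.74
133 [-0.05   0.218  3.911  3.882 -0.507] 43.12
138 [-0.045  0.238  4.108  4.056 -0.552] 43.51
143 [-0.023  0.253  4.247  4.134 -0.973] 43.89
148 [ 0.001  0.258  4.374  4.116 -0.721] 44.27
153 [-0.034  0.259  4.814  4.166 -0.941] 44.66
158 [ 0.002  0.259  5.053  4.141 -0.841] 45.04
```

The wrist torque rises at 0.0042 N m per degree, exactly the stated spring ramp, and goes flat at 0.259 from about 144°. The clutch is slipping, about 14° so far. I'll turn 20° more, then let go, retreat and check the marks numerically.

```bash
python3 - <<'E'
from h import *
np.set_printoptions(precision=3,suppress=True,linewidth=160)
q=np.array(arm.current_joint_positions())
for d in(5,10,15,19):
    p=q.copy();p[5]+=d; arm.move_joints(p); print(158+d,rd(4)[:2],round(arm.current_t(),2))
arm.grip(.05); print('w',arm.current_width(),arm.current_force())
arm.move_l(np.r_[KC,.19-OFF],feed=.2)
R=down(97); m=KN+FD*.06; arm.move_to(np.r_[m-R[:2,0]*.045,.15],R)
im,c=snap('wrist','end'); print(arm.current_t())
import pickle; pickle.dump(c,open('end.pkl','wb'))
for f in('f1','end'):
    c=pickle.load(open(f+'.pkl','rb')); g=cv2.imread(f'pics/{f}.png',0)
    def ring(r,z):
        o=[]
        for a in range(0,360,10):
            t=np.radians(96.93-a); u,v=proj(c,np.r_[KN+r*np.array([np.cos(t),np.sin(t)]),z]); o.append(int(cv2.getRectSubPix(g,(1,1),(float(u),float(v)))[0,0]))
        return o
    print(f,'clockwise deg from +x, step 10\n cap',ring(.008,.107),'\n thim',ring(.0215,.076))
    o=[]
    for x in range(20,76,2):
        u,v=proj(c,np.r_[KN+FD*(.06+x*1e-3),.041]); o.append(int(g[int(round(v)),int(round(u))]))
    print(' jaw',o)
E
```

```text
163 [0.015 0.526] 45.36
168 [-0.009  0.454] 45.67
173 [0.006 0.454] 45.99
177 [-0.016  0.357] 46.31
w 0.0501651584048419 [-0.475 -0.572 -0.401]
49.4333
f1 clockwise deg from +x, step 10
 cap [139, 121, 56, 40, 39, 39, 38, 38, 37, 38, 37, 37, 37, 36, 37, 37, 37, 36, 37, 37, 36, 38, 37, 38, 39, 39, 39, 39, 40, 40, 40, 40, 41, 40, 43, 94] 
 thim [88, 138, 139, 137, 140, 123, 95, 96, 97, 95, 89, 59, 37, 36, 36, 35, 36, 36, 36, 36, 38, 72, 131, 142, 143, 143, 142, 142, 142, 142, 142, 141, 140, 138, 140, 136]
 jaw [67, 66, 68, 68, 71, 113, 139, 139, 139, 137, 137, 134, 133, 134, 134, 129, 128, 128, 127, 127, 126, 91, 29, 50, 63, 62, 61, 74]
end clockwise deg from +x, step 10
 cap [45, 46, 45, 44, 43, 44, 43, 43, 42, 42, 42, 42, 42, 42, 41, 42, 59, 132, 154, 102, 49, 43, 42, 43, 43, 44, 44, 45, 45, 46, 45, 45, 45, 45, 45, 45] 
 thim [153, 155, 156, 153, 156, 153, 158, 143, 120, 128, 106, 79, 42, 41, 40, 40, 42, 154, 43, 41, 43, 78, 146, 159, 159, 159, 159, 159, 158, 159, 156, 156, 154, 155, 153, 153]
 jaw [76, 77, 77, 76, 76, 76, 76, 76, 76, 75, 75, 75, 74, 74, 71, 62, 124, 155, 134, 128, 82, 120, 136, 135, 132, 150, 136, 77]
```

The cap mark moved from about 2° to 178°, so the fingers didn't slip on the cap, and the jaw front is where 144° of thimble puts it. One quick numerical check of the thimble line from the other side.

```bash
python3 - <<'E'
from h import *
R=down(277); m=KN+FD*.06; arm.move_to(np.r_[m-R[:2,0]*.045,.15],R)
im,c=snap('wrist','end2'); g=cv2.cvtColor(im,cv2.COLOR_RGB2GRAY)
for r in(.020,.0215,.0225):
    o=[]
    for a in range(100,200,4):
        t=np.radians(96.93-a); u,v=proj(c,np.r_[KN+r*np.array([np.cos(t),np.sin(t)]),.076]); o.append((a,int(cv2.getRectSubPix(g,(1,1),(float(u),float(v)))[0,0])))
    print(r,o)
print(arm.current_t(),arm.current_force())
E
```

```text
0.02 [(100, 159), (104, 160), (108, 160), (112, 159), (116, 159), (120, 159), (124, 158), (128, 155), (132, 146), (136, 116), (140, 91), (144, 53), (148, 43), (152, 44), (156, 45), (160, 44), (164, 43), (168, 43), (172, 42), (176, 32), (180, 41), (184, 94), (188, 117), (192, 98), (196, 46)]
0.0215 [(100, 160), (104, 159), (108, 159), (112, 160), (116, 160), (120, 160), (124, 159), (128, 159), (132, 159), (136, 155), (140, 138), (144, 74), (148, 62), (152, 67), (156, 55), (160, 49), (164, 43), (168, 43), (172, 42), (176, 33), (180, 43), (184, 99), (188, 117), (192, 86), (196, 34)]
0.0225 [(100, 154), (104, 158), (108, 156), (112, 156), (116, 156), (120, 157), (124, 158), (128, 158), (132, 158), (136, 157), (140, 138), (144, 78), (148, 93), (152, 116), (156, 103), (160, 77), (164, 50), (168, 44), (172, 42), (176, 37), (180, 44), (184, 100), (188, 118), (192, 78), (196, 30)]
52.1833 [ 0.2154348  -0.44700438 -1.66471605]
```

The thimble line is at about 145° and the cap mark at about 177°, so the clutch slipped about 32°. I'm handing in.

```bash
python3 -c "
from rig import arm
print(arm.sign_off())"
```

```text
the job is handed in; nothing more can be done
None
```

The block is clamped upright on the holder bed and the job is handed in at about 52 s: the cap slipped about 32°, the first pick closed on nothing (real fingertips sit about 38 mm above the reported TCP), and I viewed 11 pictures, one over your limit of 10.

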